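Change over the grinder's coolant line in a glass studio

TASK

The glass grinder's water runs through one of the two ball valves in the grey valve box. Push the box's bifold cover back until its two panels stand folded flat against each other, turn the valve that is open fully shut against its stop (lever across the pipe), and only then turn the other valve fully open (lever along its pipe); leave the cover folded, and do not knock anything else on the bench about.

Things in the scene. Friction and masses are not known exactly. Their poses are not given: they have to be found in the camera images.
- valve_box: Grey fixed tray 230 (x) x 360 (y) mm, floor 10 mm thick, origin under its centre on the table. Its +x points to the back, where the cover is hinged; the front (-x) has no wall. Side cheeks 8 mm thick at y = +-176 mm rise to 102 mm, the back wall at x = 105..115 mm to 98 mm; a 22 mm square bar lies inside along y at x = 92 mm, z = 21..43 mm. Its place and yaw (+-0.35 rad) change.
- cover (a joint): Fold angle of the bifold cover, rad: 0 = both panels lie flat over the box, 1.571 = folded, both upright and flat against each other at the back (hard stop). Starts at 0.4 to 0.75. Pushing its front edge to the back (box +x) with 2 to 6 N folds it; stiff hinges keep it as left. Two aluminium panels, each 105 mm deep, 356 mm wide, 6 mm thick; rear one hinged to the box at x = 107, z = 105 mm.
- cover_edge (a point): Middle of the front panel's free front edge, the edge to push. It slides level in rails, about 105 mm above the table, at x = 107 - 210 cos(fold angle) mm in the box frame, while the hinge between the panels rises like an upside-down V, to 210 mm above the table when folded.
- duty_line: The line open at the start: steel pipe 21 mm thick, 190 mm long, along the box's x at height 32 mm, through a brass valve body 50 x 36 mm. It is the left or the right of two identical parallel lines 130 to 150 mm apart. Origin: 10 mm above the table (on the box floor), right below the lever's axis; x along the pipe to the back, y to the left, like the box's.
- duty_lever (a joint): Lever of the open line, rad: 0 = fully shut (points to the line's +y, across the pipe), 1.571 = fully open (points to -x, along the pipe to the front); hard stops at both. Shuts clockwise seen from above. Tip 85 mm from its vertical axis, 16 mm wide, 71 to 81 mm above the table, 28 mm clear of the pipe; needs about 5 N at the grip, stays as left. Starts at 1.15 to 1.571.
- duty_grip (a point): Point on that lever, 62 mm from its axis, half-way up (76 mm above the table).
- standby_line: The line that is shut at the start; built just like duty_line, in the other of the two places.
- standby_lever (a joint): Lever angle of the shut line's valve; same meaning, lever and stops as duty_lever. Starts at 0 to 0.1.
- standby_grip (a point): Point on that lever, 62 mm from its axis, half-way up (76 mm above the table).
- flux_bottle: White bottle, 60 mm across, 150 mm tall, standing close before the front of the box. Origin: centre of its underside. To be left alone.
- foil_roll: Copper ring lying flat, 84 mm across, 25 mm high, before the front of the box. Origin: centre of its underside. To be left alone.
- tool_caddy: Green caddy 110 x 170 x 95 mm with tools standing in it to 155 mm, left of the box. Origin: centre of its underside. To be left alone.
- lampshade: Leaded-glass dome, 190 mm across, 130 mm high, right of the box. Origin: centre of its underside. To be left alone.
- wrench: Wrench 170 mm long lying flat, right of the box's front; origin under its middle. To be left alone.
- mug: White mug, 80 mm across, 90 mm tall, behind the box. Origin: centre of its underside. To be left alone.
- patina_jar: Jar 68 mm across, 85 mm tall, behind the box. Origin: centre of its underside. To be left alone.

How it is judged:
By the outcome, as a careful person would: the job done as asked, in the order asked, and still so for the second after the job is handed in, with the robot touching nothing.
It also fails if it takes over 61 s, if anything falls off the work surface, if the arm or the gripper's body presses on something with over 40 N, if the wrist force passes 120 N, or if a joint passes its speed limit or range.

ROBOT

A 6-joint arm with a two-finger parallel gripper is mounted at the origin on the work surface. World frame = base frame: x ahead of the robot, y to its left, z up, the work surface at z = 0. Lengths are in mm, angles in rad, forces in N, time in s.
With the tool pointing down it reaches from about 250 to 800 mm from the base axis. Payload 8.5 kg.
Tool frame: the origin (TCP) lies on the centre line of the jaws, within the pads' length; the fingertips stand ahead of it and the grasp point (between the pads) lies 5 mm behind it (ctrl.finger_overhang is the z of the fingertips in the tool frame, in mm); z points along the fingers, y is the line along which they close (so a half turn about z gives the same grasp; the last joint's range is limited). The gripper opens to 85 mm and grips with 20 to 120 N. Pads are 22 mm wide; open, the fingers measure 114 mm over their backs; the gripper's body (76 mm by 85 mm) begins 54 mm behind the grasp point. The pads swing forward as they close: fully open they stand 13 mm farther back than shut.
Start: joints at [-1.342, 0.238, -0.013, 1.319, 0, 1.571], TCP at [119.063, -511.277, 245.276] pointing down, gripper open.
Joint ranges: [-2.66, 2.66], [-1.03, 1.9], [-1.14, 1.46], [-1.82, 2.27], [-1.45, 1.34], [-3.14, 3.14]. Speed limits (rad/s): [2.22, 2.22, 2.79, 3.14, 3.14, 3.14].

INTERFACE

Orientations are given as a unit quaternion [w, x, y, z].
In Python, from station import ctrl gives the robot as it stands. Calls block until the motion is done:
- ctrl.movep(position, orientation): joint-space move of the TCP to a pose.
- ctrl.move_l(position, feed=150, ori=None, guard=None): straight line of the TCP; ori=None keeps the orientation; feed is the mean speed in mm/s. With guard (N) it stops when the force on the tool has changed by that much, and returns True; else False.
- ctrl.move_j(angles): joint-space move.
- ctrl.gripper_to(opening, grip_force=None): finger opening in mm; grip_force is the grip in N (None keeps the last); returns when the fingers have stopped.
- ctrl.wait(seconds).
- ctrl.inverse_kinematics(position, orientation): joint angles nearest the present ones, or None.
- ctrl.camera(name): name is "scene" or "top" or "wrist"; returns the picture (480x640x3 uint8, red, green, blue); there is no depth.
- ctrl.camera_model(name): a dict with "K" (3x3 intrinsics, pixels), "extrinsics" (4x4, takes a point from camera to world coordinates); the wrist camera has in their place "hand_eye" (4x4, takes a point from camera to tool coordinates, whose origin is the TCP and whose axes are the flange's). Camera axes: x right, y up, looking along -z (the intrinsics and any distortion apply to the point x, -y, -z); pixel columns grow to the right and rows downward; lengths in mm; the calibration is good to about 2 mm. A picture is of the moment at which its call begins: read the wrist's pose just before it. camera_model takes no time and is no camera call.
A pose or a line that the arm cannot do raises ctrl.Unreachable and nothing moves.
- ctrl.close_job(): hands the job in; it is judged then, once.
Readings, each from a call of its own:
- ctrl.read_t(): time.
- ctrl.read_joint_positions(): joint angles.
- ctrl.read_dq(): joint speeds.
- ctrl.read_effort(): joint torques, N m.
- ctrl.read_tcp_pos(): TCP position.
- ctrl.read_ee_rot(): TCP orientation.
- ctrl.read_force(): force on the tool from outside, world axes, zero at the start.
- ctrl.read_wrist_torque(): the same for the moment, N m.
- ctrl.read_finger_gap(): finger opening in mm.
- ctrl.read_gripper_force(): force on a finger pad.
Only numpy, scipy, OpenCV 4.12 (cv2) and the standard library are available. Lean on these libraries where they do the work, as an engineer would, in place of code of your own. Each camera call takes 0.05 s, during which the arm holds its last target. There are 200 camera calls.

## Working session

There is one attempt and no reset: what is moved stays moved. The work goes in short steps, each a Python script; the robot and the scene stay as the last script left them, time stands still between calls to the robot, and variables do not carry over. Pictures are saved under pics/ and viewed, at most 10 in all, crops included, and the job is handed in when it is done.

```bash
ls; mkdir -p pics; python3 - <<'E'
from station import ctrl
import cv2,numpy as np
np.set_printoptions(precision=3,suppress=True)
for n in("top","scene"):
    cv2.imwrite(f"pics/{n}0.png",ctrl.camera(n)[:,:,::-1]); m=ctrl.camera_model(n); print(n,m)
print(ctrl.camera_model("wrist"),ctrl.finger_overhang,ctrl.read_t(),ctrl.read_ee_rot())
E
```

```text
pics
top {'K': array([[545.469,   0.   , 323.202],
       [  0.   , 545.469, 236.624],
       [  0.   ,   0.   ,   1.   ]]), 'extrinsics': array([[  -0.01 ,    0.996,   -0.084,  491.887],
       [  -0.999,   -0.008,    0.032,   46.791],
       [   0.032,    0.084,    0.996, 1103.123],
       [   0.   ,    0.   ,    0.   ,    1.   ]])}
scene {'K': array([[526.955,   0.   , 320.692],
       [  0.   , 526.955, 224.682],
       [  0.   ,   0.   ,   1.   ]]), 'extrinsics': array([[  -0.482,   -0.827,    0.288,  889.469],
       [   0.876,   -0.454,    0.164,  213.272],
       [  -0.005,    0.332,    0.943, 1179.854],
       [   0.   ,    0.   ,    0.   ,    1.   ]])}
{'K': array([[400.547,   0.   , 323.717],
       [  0.   , 400.547, 234.848],
       [  0.   ,   0.   ,   1.   ]]), 'hand_eye': array([[   0.001,    0.946,    0.323,   83.737],
       [   1.   ,   -0.001,    0.001,   -0.993],
       [   0.002,    0.323,   -0.946, -128.566],
       [   0.   ,    0.   ,    0.   ,    1.   ]])} 14.0 0.1 [-0.001  0.993  0.114 -0.   ]
```

View pics/top0.png

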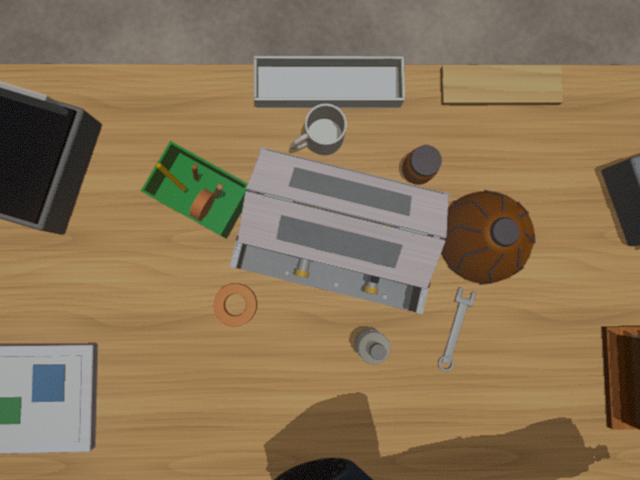

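View pics/scene0.png

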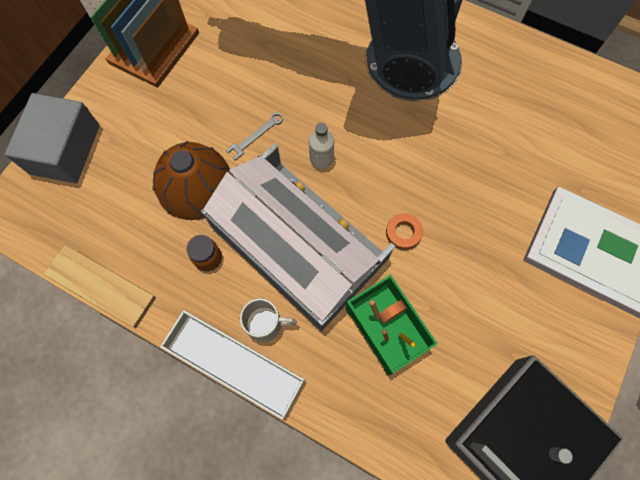

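Top view: image up is world +x. The box is centred near (340,232), yawed about -0.2. The cover's front edge runs (237,243)–(433,285), the bottle is at (373,347) and the foil roll at (235,305). I'll zoom in on the box.

```bash
cat > h.py <<'E'
from station import ctrl
import cv2,numpy as np
from scipy.spatial.transform import Rotation as R
np.set_printoptions(precision=3,suppress=True)
def ray(n,uv,z,T=None):
    m=ctrl.camera_model(n); E=m["extrinsics"] if T is None else T@m["hand_eye"]
    K=m["K"]; d=E[:3,:3]@np.array([(uv[0]-K[0,2])/K[0,0],-(uv[1]-K[1,2])/K[1,1],-1.])
    return E[:3,3]+d*(z-E[2,3])/d[2]
def tool_T():
    q=ctrl.read_ee_rot(); T=np.eye(4); T[:3,:3]=R.from_quat([q[1],q[2],q[3],q[0]]).as_matrix(); T[:3,3]=ctrl.read_tcp_pos(); return T
def proj(n,P,T=None):
    m=ctrl.camera_model(n); E=m["extrinsics"] if T is None else T@m["hand_eye"]
    p=np.linalg.inv(E)@np.r_[P,1]; K=m["K"]
    return np.array([K[0,2]+K[0,0]*p[0]/-p[2],K[1,2]-K[1,1]*p[1]/-p[2]])
E
python3 - <<'E'
import cv2
i=cv2.imread("pics/top0.png")
cv2.imwrite("pics/crop1.png",cv2.resize(i[140:320,220:460],None,fx=3.3,fy=3.3,interpolation=cv2.INTER_CUBIC))
E
```

```text
(no output)
```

View pics/crop1.png

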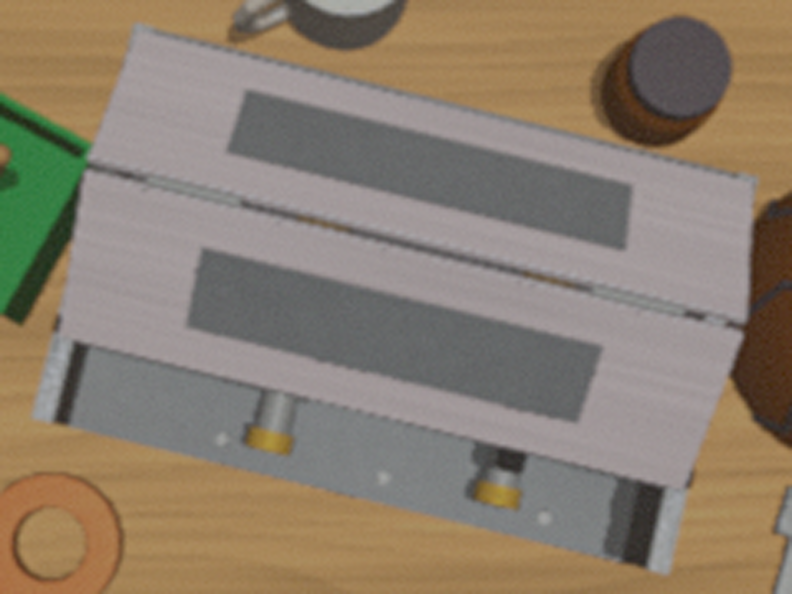

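The crop shows a black lever above the right pipe near (510,460), so the right line is the duty line. The front cheek corners are at (36,418) and (668,573), and the cover edge runs (60,340)–(688,485).

```bash
python3 - <<'E'
from h import *
f=lambda u,v:(220+u/3.3,140+v/3.3)
pts=[((36,418),102,(-115,180)),((668,573),102,(-115,-180)),((135,28),108,(107,178)),((755,178),108,(107,-178))]
W=np.array([ray("top",f(*p[0]),p[1])[:2] for p in pts]);B=np.array([p[2] for p in pts],float)
wc,bc=W.mean(0),B.mean(0)
a=np.sum((B-bc)[:,0]*(W-wc)[:,1]-(B-bc)[:,1]*(W-wc)[:,0]);b=np.sum((B-bc)*(W-wc));yaw=np.arctan2(a,b)
Rm=np.array([[np.cos(yaw),-np.sin(yaw)],[np.sin(yaw),np.cos(yaw)]]);t=wc-Rm@bc
print("yaw",yaw,"t",t,"res",(B@Rm.T+t-W))
for u in[(60,340),(688,485)]: print("edge box",Rm.T@(ray("top",f(*u),106)[:2]-t))
for u,z in[((270,440),32),((497,495),32)]: print("pipe end",Rm.T@(ray("top",f(*u),z)[:2]-t))
for u,z in[((373,347),75),((377,352),150)]: p=ray("top",u,z)[:2];print("bottle",p,Rm.T@(p-t))
p=ray("top",(235,305),25)[:2];print("foil",p,Rm.T@(p-t))
np.save("box.npy",[*t,yaw])
# IK feasibility of tilted pushes
for tilt in(0,.4,.6,.8):
  for sgn in(0,np.pi/2,-np.pi/2,np.pi):
    # tool z tilted toward box +x
    Z=np.array([np.sin(tilt),0,-np.cos(tilt)]);X=np.cross([0,1,0],Z)  # y = box y
    M=np.c_[X,[0,1,0],Z]
    M=R.from_euler('z',yaw).as_matrix()@M@R.from_euler('z',sgn).as_matrix()
    q=R.from_matrix(M).as_quat();q=[q[3],*q[:3]]
    for bx in(-100,80):
      P=np.r_[Rm@[bx,0]+t,105]
      s=ctrl.inverse_kinematics(P,q);print(tilt,round(sgn,2),bx,None if s is None else np.array(s))
E
```

```text
yaw -0.246379789300562 t [591.117 -19.525] res [[ 1.106 -0.288]
 [ 2.569 -0.039]
 [-1.826 -1.125]
 [-1.849  1.452]]
edge box [-71.285 177.276]
edge box [ -67.598 -179.975]
pipe end [-96.617  52.243]
pipe end [-96.724 -86.516]
bottle [370.941 -77.353] [-199.423 -109.781]
bottle [371.137 -75.08 ] [-199.787 -107.529]
foil [449.833 185.649] [-187.058  164.519]
0 0 -100 [ 0.01   0.277 -0.34   0.953  0.     0.256]
0 0 80 [-0.058  0.553  0.114  1.132  0.     0.188]
0 1.57 -100 [ 0.01   0.277 -0.34   0.953  0.     1.827]
0 1.57 80 [-0.058  0.553  0.114  1.132  0.     1.759]
0 -1.57 -100 [ 0.01   0.277 -0.34   0.953  0.    -1.315]
0 -1.57 80 [-0.058  0.553  0.114  1.132  0.    -1.383]
0 3.14 -100 [ 0.01   0.277 -0.34   0.953  0.    -2.885]
0 3.14 80 [-0.058  0.553  0.114  1.132  0.    -2.954]
0.4 0 -100 [ 0.085  0.063 -0.724  0.404 -0.127  0.307]
0.4 0 80 [-0.02   0.328 -0.365  0.487 -0.087  0.209]
0.4 1.57 -100 [ 0.085  0.063 -0.724  0.404 -0.127  1.878]
0.4 1.57 80 [-0.02   0.328 -0.365  0.487 -0.087  1.78 ]
0.4 -1.57 -100 [ 0.085  0.063 -0.724  0.404 -0.127 -1.264]
0.4 -1.57 80 [-0.02   0.
[... 350 characters left out ...]
125 -0.14   1.778]
0.6 -1.57 -100 [ 0.135  0.012 -0.922  0.071 -0.211 -1.252]
0.6 -1.57 80 [ 0.003  0.273 -0.588  0.125 -0.14  -1.364]
0.6 3.14 -100 [ 0.135  0.012 -0.922  0.071 -0.211 -2.822]
0.6 3.14 80 [ 0.003  0.273 -0.588  0.125 -0.14  -2.935]
0.8 0 -100 [ 0.191  0.046 -1.132 -0.358 -0.309  0.315]
0.8 0 80 [ 0.026  0.281 -0.799 -0.29  -0.194  0.192]
0.8 1.57 -100 [ 0.191  0.046 -1.132 -0.358 -0.309  1.886]
0.8 1.57 80 [ 0.026  0.281 -0.799 -0.29  -0.194  1.763]
0.8 -1.57 -100 [ 0.191  0.046 -1.132 -0.358 -0.309 -1.256]
0.8 -1.57 80 [ 0.026  0.281 -0.799 -0.29  -0.194 -1.378]
0.8 3.14 -100 [ 0.191  0.046 -1.132 -0.358 -0.309 -2.827]
0.8 3.14 80 [ 0.026  0.281 -0.799 -0.29  -0.194 -2.949]
```

Box: centre (591,-20), yaw -0.246. The fold is about 0.57 from the edge at box x = -70. Duty line at box y ≈ -87, standby at ≈ +52. Next I'll fold the cover with the closed fingers tilted forward.

```bash
cat >> h.py <<'E'
tx,ty,yaw=np.load("box.npy")
RB=R.from_euler('z',yaw).as_matrix(); tB=np.array([tx,ty,0])
def w(*p): return (RB@np.array(p,float)+tB).tolist()
def b(P): return RB.T@(np.array(P)-tB)
def ori(tilt=0,az=0,spin=0):
    M=RB@R.from_euler('z',az).as_matrix()@np.array([[-np.cos(tilt),0,np.sin(tilt)],[0,1,0],[-np.sin(tilt),0,-np.cos(tilt)]])@R.from_euler('z',spin).as_matrix()
    q=R.from_matrix(M).as_quat(); return [q[3],*q[:3]]
def st(s=""): print(s,"t",round(ctrl.read_t(),2),"box",b(ctrl.read_tcp_pos()),"F",RB.T@np.array(ctrl.read_force()))
E
python3 - <<'E'
from h import *
ctrl.gripper_to(0)
o=ori(.45)
ctrl.movep(w(-130,0,260),o); st("above")
ctrl.move_l(w(-125,0,108),150); st("down")
print(ctrl.move_l(w(60,0,108),70,guard=25)); st("push")
print(ctrl.move_l(w(110,0,108),30,guard=15)); st("end")
cv2.imwrite("pics/top1.png",ctrl.camera("top")[:,:,::-1])
E
```

```text
above t 3.11 box [-129.692   -0.467  260.017] F [-0.011  0.003 -0.895]
down t 4.28 box [-124.52     0.058  108.622] F [0.941 0.199 0.209]
False
push t 7.07 box [ 59.917   0.054 108.078] F [-0.532  0.831 -1.421]
True
end t 8.09 box [ 88.042  -0.258 105.845] F [-0.469  0.059  0.667]
```

```bash
python3 - <<'E'
from h import *
print(ctrl.move_l(w(110,0,108),15,guard=28)); st("end")
ctrl.wait(.2); st()
ctrl.move_l(w(0,0,130),150)
ctrl.move_l(w(-60,0,330),200)
ctrl.movep(w(-130,0,330),ori(0)); st("up")
T=tool_T(); np.save("T2.npy",T)
cv2.imwrite("pics/wr2.png",ctrl.camera("wrist")[:,:,::-1])
i=ctrl.camera("top")[:,:,::-1]; cv2.imwrite("pics/top2.png",i)
E
```

```text
True
end t 8.84 box [ 89.361  -0.552 103.237] F [-0.104  0.914 -0.134]
 t 9.04 box [ 89.503  -0.543 103.079] F [-0.896  0.226 -0.573]
up t 11.57 box [-129.109   -0.06   328.687] F [ 0.461  0.102 -0.952]
```

View pics/wr2.png

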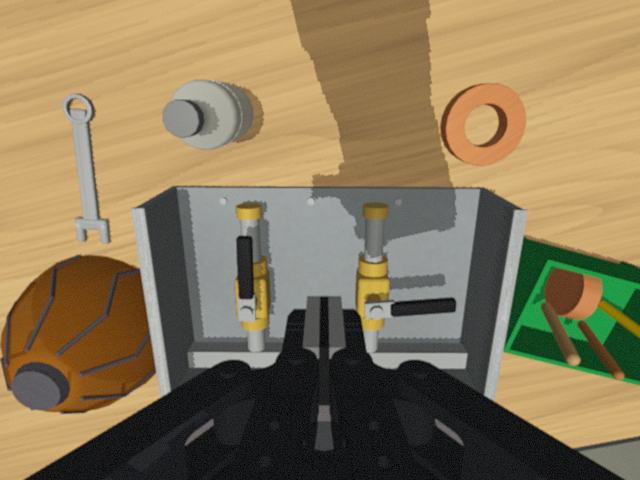

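The wrist picture shows the cover clear of the box. The duty lever (image left) has its axis at (247,310) and tip at (245,238), pointing to the front. The standby lever has its axis at (376,310) and tip at (455,304), pointing across. I'll measure both and check the fold from above.

```bash
python3 - <<'E'
from h import *
T=np.load("T2.npy")
for n,uv,z in[("dutyaxis",(247,308),81),("dutytip",(245,237),76),("sbaxis",(376,310),81),("sbtip",(455,304),76),("cheekR front",(134,209),102),("cheekL front",(526,208),102),("floor frontR",(174,187),10),("pipeendR",(249,206),40),("pipeendL",(376,206),40)]:
    print(n,b(ray("wrist",uv,z,T)))
# lever pixels mask (dark) -> tip & centroid
i=cv2.imread("pics/wr2.png");
for nm,(x0,y0,x1,y1) in {"duty":(225,215,275,297),"sb":(390,285,470,325)}.items():
    m=(i[y0:y1,x0:x1].max(2)<45).astype(np.uint8); n,l,s,c=cv2.connectedComponentsWithStats(m); k=1+np.argmax(s[1:,4])
    r=cv2.minAreaRect(np.argwhere(l==k)[:,::-1].astype(np.float32)+np.float32([x0,y0])); print(nm,s[k],r)
    P=[b(ray("wrist",p,80,T)) for p in cv2.boxPoints(r)]; print(np.array(P)[:,:2])
j=cv2.imread("pics/top2.png")
cv2.imwrite("pics/crop2.png",cv2.resize(j[120:320,220:460],None,fx=3,fy=3,interpolation=cv2.INTER_CUBIC))
E
```

```text
dutyaxis [ -2.364 -79.574  81.   ]
dutytip [-80.136 -77.719  76.   ]
sbaxis [ 0.034 57.023 81.   ]
sbtip [ -4.374 141.897  76.   ]
cheekR front [-116.3   -172.324  102.   ]
cheekL front [-117.316  186.895  102.   ]
floor frontR [-117.193 -168.031   10.   ]
pipeendR [-102.884  -78.655   40.   ]
pipeendL [-102.911   57.746   40.   ]
duty [ 12  22  17  60 651] ((244.90333557128906, 266.50311279296875), (59.3562126159668, 14.476340293884277), 88.15238952636719)
[[-81.444 -85.154]
 [-81.938 -70.708]
 [-16.072 -72.52 ]
 [-15.526 -87.736]]
sb [  2  13  63  18 750] ((422.96746826171875, 306.5685119628906), (13.207718849182129, 62.877777099609375), 85.68397521972656)
[[ -8.517  72.75 ]
 [-14.091 138.379]
 [  1.55  141.084]
 [  7.256  74.675]]
```

View pics/crop2.png

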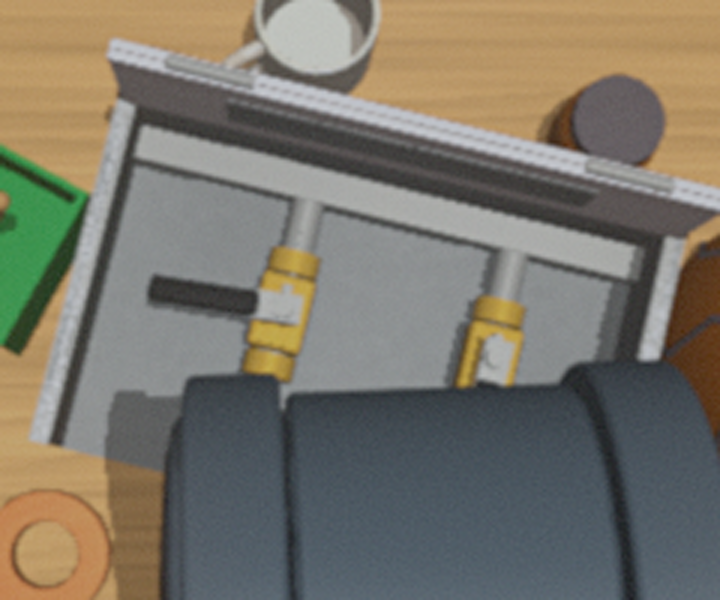

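The cover is folded flat, with both panels upright and parallel along the back. Now I'll shut the duty lever (axis at about (-1,-79) in the box frame).

```bash
cat >> h.py <<'E'
def centre(A,th,sgn,r=60,gap=0):
    """finger centre pushing lever at th; sgn -1 shuts, +1 opens"""
    d=np.array([-np.sin(th),np.cos(th)]); m=sgn*np.array([-np.cos(th),-np.sin(th)])
    h=14.5*abs(np.sin(th))+11*abs(np.cos(th))
    return np.array(A)+r*d-(8+h+gap)*m
def sweep(A,t0,t1,sgn,z,guard=30,n=8):
    for th in np.linspace(t0,t1,n):
        if ctrl.move_l(w(*centre(A,th,sgn),z),60,guard=guard): st(f"guard at {th:.2f}"); return th
    st("done")
E
python3 - <<'E'
from h import *
A=(-1,-79.5); o=ori(0); z=72
c=centre(A,1.571,-1,gap=18)
ctrl.movep(w(*c,160),o)
print("g",ctrl.move_l(w(*c,z),120,guard=12)); st("down")
sweep(A,1.5,0.05,-1,z)
sweep(A,-.03,-.35,-1,z,guard=25,n=5)
c=b(ctrl.read_tcp_pos()); ctrl.wait(.2)
ctrl.move_l(w(c[0]-25,c[1],z),100); ctrl.move_l(w(c[0]-25,c[1],200),150)
ctrl.movep(w(-130,0,330),o); st("up")
np.save("T3.npy",tool_T()); cv2.imwrite("pics/wr3.png",ctrl.camera("wrist")[:,:,::-1])
E
```

```text
g False
down t 13.44 box [ -60.402 -119.768   72.806] F [ 1.211 -0.379  0.015]
done t 16.62 box [-23.326 -20.284  72.022] F [-0.329 -0.383 -0.434]
done t 17.87 box [-13.854 -16.789  70.4  ] F [-42.615  -5.907  24.371]
up t 20.27 box [-129.656    0.019  328.77 ] F [-1.037  0.371  0.334]
```

View pics/wr3.png

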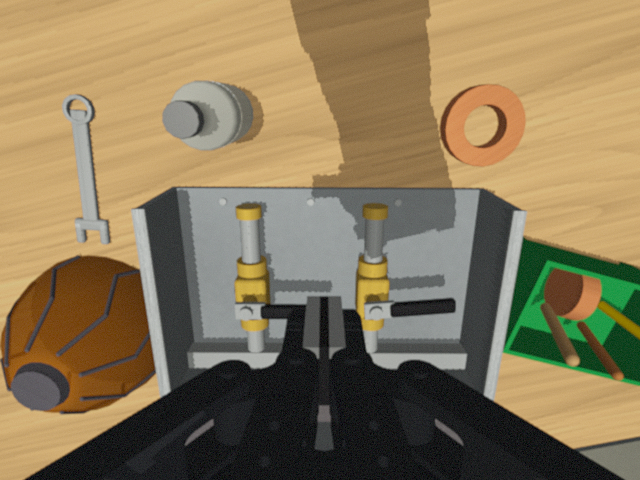

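The duty lever now lies across the pipe (image (247,310) to (310,312)), and the force rose to 42 N, which fits it resting on its stop. Next, the standby lever, stopping at a lower press.

```bash
python3 - <<'E'
from h import *
A=(0,57); o=ori(0); z=72
c=centre(A,0.05,1,gap=15)
ctrl.movep(w(*c,200),o)
print("g",ctrl.move_l(w(*c,z),120,guard=12)); st("down")
sweep(A,.1,1.5,1,z)
for th in np.arange(1.54,1.95,.03):
    g=ctrl.move_l(w(*centre(A,th,1),z),30,guard=20); f=RB.T@np.array(ctrl.read_force())
    if g or np.hypot(f[0],f[1])>25: break
st(f"stop {th:.2f} {g}")
c=b(ctrl.read_tcp_pos()); ctrl.wait(.2)
ctrl.move_l(w(c[0],c[1]+25,z),100); ctrl.move_l(w(c[0],c[1]+25,200),150)
ctrl.movep(w(-130,0,330),o); st("up")
np.save("T4.npy",tool_T()); i=ctrl.camera("wrist")[:,:,::-1]; cv2.imwrite("pics/wr4.png",i)
# away to see from top
ctrl.movep([250,-330,330],o); j=ctrl.camera("top")[:,:,::-1]; st("away")
a=cv2.resize(i[170:350,130:530],(800,360)); d=cv2.resize(j[120:320,130:560],(516,240))
d=cv2.copyMakeBorder(d,0,0,0,284,cv2.BORDER_CONSTANT); cv2.imwrite("pics/fin.png",np.vstack([a,d]))
E
```

```text
g False
down t 22.48 box [ 32.17  118.829  72.938] F [-0.282 -0.284  0.451]
done t 25.44 box [-58.63   84.156  71.859] F [-0.02   0.553 -0.928]
stop 1.72 False t 27.19 box [-60.735  76.821  72.404] F [  8.226  27.39  -11.698]
up t 29.59 box [-129.709    0.302  328.85 ] F [ 0.793 -0.01   0.05 ]
away t 31.19 box [-254.466 -383.736  329.802] F [-0.289  0.5    0.001]
```

View pics/fin.png

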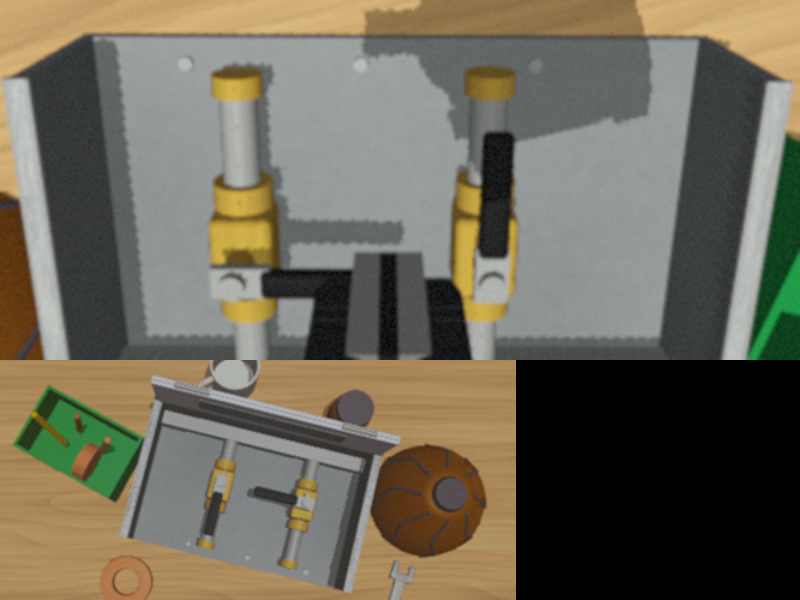

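The standby lever lies along its pipe, and 27 N at the end means it is on its stop. The duty lever is across its pipe, the cover is folded, and the neighbouring objects are in place.

```bash
python3 -c "
from station import ctrl
print(ctrl.close_job())"
```

```text
the job is handed in; nothing more can be done
None
```

The job is handed in at about 31 s: the cover is folded flat, the duty (right) valve was shut against its stop first, then the standby (left) valve was opened fully, and nothing else was seen to have moved.

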